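# Press the stopper home with one full turn of the bench press

### The arm

A 6-joint arm with a two-finger parallel gripper is mounted at the origin on the work surface; the furniture and walls round the work are solid. World frame = base frame: x ahead of the robot, y to its left, z up, the work surface at z = 0. Lengths are in mm, angles in rad, forces in N, time in s.
With the tool pointing down it reaches from about 375 to 975 mm from the base axis. Payload 3.8 kg.
Tool frame: the origin (TCP) lies midway between the tips of the shut fingers; the grasp point (between the pads) lies 19 mm behind it; z points along the fingers, y is the line along which they close (so a half turn about z gives the same grasp; the last joint's range is limited). The gripper opens to 88 mm and grips with 3 to 60 N. Pads are 18 mm wide; open, the fingers measure 123 mm over their backs; the gripper's body (75 mm by 187 mm) begins 45 mm behind the grasp point.
Start: joints at [-1.366, 0.264, 1.604, -0, 1.274, -0.037], TCP at [161.624, -655.359, 238.706] pointing down, gripper open.
Joint ranges: [-2.63, 2.63], [-0.94, 2.18], [0.31, 2.57], [-1.31, 4.45], [0, 2.66], [-2.55, 2.55]. Speed limits (rad/s): [2.57, 2.57, 3.14, 3.14, 3.14, 3.14].

### API

Orientations are given as [roll, pitch, yaw] about the fixed x, y, z axes, in that order (R = Rz(yaw) Ry(pitch) Rx(roll)).
In Python, from station import get_obs, snapshot, get_calibration, hand_in, masks_of gives the robot as it stands.
- The arm moves only by the tool arm_command, never from a script. Its argument "plan" is a list of rows, each an object with "travel": the shift along the tool's x, y, z in m, a list of three; "angular": the turn, a rotation vector about the tool's x, y, z in rad, a list of three; "claw": the opening, from 0 (shut) to 1 (fully open). In form: [{"travel": [tx, ty, tz], "angular": [wx, wy, wz], "claw": claw}, ...]. A call has exactly 10 rows; each row is the pose to reach, as a shift and turn from the pose commanded when the call began, along the tool's axes at that moment; what a row does not reach only later rows make up. A row lasts 1/8 s, in which the tool goes at most 62.5 mm and 10.7 degrees, less where a joint would pass 70% of its speed; a pose out of reach is approached as far as the arm can. A call with a gripper value outside its range is refused whole. The fingers move at their own pace and stop on an object; "squeeze" is the grip in N (left out, the last holds). Time passes only in rows, so rows that repeat a pose let the fingers close, or fill a call up. It gives the time, the measured TCP pose, the force, the opening and the grip force at its end, in the units of the state.
- get_obs(): the state, without advancing time (a new reading comes with each control period).
- snapshot(name): name is "scene" or "top"; returns the picture (480x640x3 uint8, red, green, blue); there is no depth.
- get_calibration(name): a dict with "fovy" (degrees; the focal length in pixels is half the picture's height over the tangent of half this angle, whatever the lens; pixels are square), "cx", "cy" (the principal point, pixels), "world_to_cam" (4x4, takes a point from world to camera coordinates). Camera axes: x right, y down, z forward; pixel columns grow to the right and rows downward; lengths in mm; the calibration is good to about 2 mm. A picture is of the moment at which its call begins. get_calibration takes no time and is no camera call.
- hand_in(): hands the job in; it is judged then, once.
Trained networks look in the newest picture that a camera, given by its name, has taken for a name from the list of things; names that differ only in an ending like _2 or _b are one class to them, and where a whole thing is asked for, a point or a joint stands for the part that bears it (a point fixed in the world has none). Each returns a list of dicts, best first, with "score" (0 to 1); they miss things now and then, are a little off and sometimes report something else, mostly with a low value. They report only what shows in the picture. A call takes as long as a camera call.
- masks_of(label, camera): "mask" (480x640 bool, what is visible of it) and "at" ([row, column] in pixels, amid what is visible of it).
The state is a dict: "time": time; "joint_pos": joint angles; "qd": joint speeds; "tau": joint torques, N m; "position": TCP position; "ee_rot": TCP orientation; "contact_force": force on the tool from outside, world axes, zero at the start; "torque": the same for the moment, N m; "opening": finger opening in mm; "finger_force": force on a finger pad.
Only numpy, scipy, OpenCV 4.12 (cv2) and the standard library are available. Lean on these libraries where they do the work, as an engineer would, in place of code of your own. Each camera call takes 0.05 s, during which the arm holds its last target. There are 200 camera calls.

### The job

Lay the specimen tube in the nest of the bench stoppering press with its stopper facing the ram. Then work one stroke: lift the spring handle to free its locking pin, turn the flywheel exactly one full turn clockwise (seen from above) so that the ram pushes the stopper home and draws back, and bring the handle to rest with its pin dropped fully into the locking hole again. Find the handle and its hole gently, by feel: never force the wheel or handle against the locking pin; use only the press to push the stopper, leave the tube in the nest and leave the other things alone.

Things in the scene. Friction and masses are not known exactly. Their poses are not given: they have to be found in the camera images.
- press: Bench stoppering press, fixed, long axis = its y. Origin on the bench, z up. Grey bed 17 mm high, y -183 to +165 mm, 150 mm wide at the flywheel (shaft at y +90), 84 mm at the nest end. Then towards -y: guide block (y -5 to -35, 46 wide, 81 high) with the ram's axis at height 55; two V saddles 10 mm thick at y -96 and -149, 43 mm gap between; back stop (face y -156.5, 44 wide, 76 high).
- nest (a point): Centre of a tube that lies in the nest against the back stop: on the ram axis, 55 mm above the bench, axes as the press. A tube may lie up to 12 mm nearer the ram (+y); the ram pushes it up to the stop. Ram nose at rest: 76 mm from here towards +y; one turn of the wheel drives it 36 mm towards the nest (farthest at half a turn) and back.
- tube: Glass specimen tube, 25 mm across, 72 mm long, with a blank paper band round its middle, lying on the bench (57 g with stopper). Origin on its axis in the middle of the 72 mm; its x axis points along it towards the stopper.
- stopper_face (a point): Centre of the outer face of the stopper, the dark rubber one with a 24 mm head 4 mm thick that closes one end of the tube. It starts 8 mm proud: 48 mm from the tube's origin along the tube's x; 40 mm when home. Pushing it in takes about 14 N.
- stopper (a joint): How far the stopper has been pushed in (m): 0 at the start, 0.008 fully home (the ram leaves it at about 0.0077).
- flywheel (a joint): Turn of the flywheel (rad): 0 at the start, locked; grows clockwise seen from above; a full turn, back at the hole, is 6.283. Wheel 124 mm across, on a fixed plate 140 mm across with one locking hole. It stays where it is left: about 3 N at the handle turns it, up to 9 N more while the stopper goes in. A white mark on its rim stands at a small pointer on the plate when home.
- wheel_axis (a point): On the flywheel's vertical axis at its upper face, 107 mm above the bench; axes as the press. Handle: upright black cylinder, 25 mm across, 52 mm long, centred 48 mm from this axis, middle 141 mm above the bench when down; its sleeve spins freely, so a gripper need not turn with it. Its home (start) place is on the press's -x side, set anywhere within 0.25 rad (12 mm) either way: see or feel it.
- handle (a joint): Lift of the handle (m): 0 with its 8 mm pin in the hole (1 mm play each way), 0.012 the most. A spring pulls it down, 6 N when down, 10 N fully lifted. The pin is clear above 0.006; let go elsewhere it rides on the plate at 0.006 and the wheel still turns; over the hole it drops in by itself and blocks the wheel. The pin must not be pressed sideways or down with more than 30 N.
- buds: Bystander: clear round tub of cotton buds, 77 mm across, 80 mm high; origin under its centre.
- beaker_2: Bystander: small glass beaker, 54 mm across, 66 mm high; origin under its centre.
- petri_1: Bystander: petri dish with lid, 90 mm across, 15 mm high; origin under its centre.
- glue_stick: Bystander: glue stick standing upright, 24 mm across, 85 mm high; origin under its centre.

How it is judged:
By the outcome, as a careful person would: the job done as asked, in the order asked, and still so for the second after the job is handed in, with the robot touching nothing.
It also fails if it takes over 70 s, if anything falls off the work surface, if the arm or the gripper's body presses on something with over 40 N, if the wrist force passes 120 N, or if a joint passes its speed limit or range.

## Working session

There is one attempt and no reset: what is moved stays moved. The work goes in short steps, Python scripts to look and compute and a tool call to move; the robot and the scene stay as the last step left them, time stands still between calls to the robot, and variables do not carry over. Pictures are saved under pics/ and viewed, at most 10 in all, crops included, and the job is handed in when it is done.

Besides the shell and the picture viewer there is one more tool, called by a JSON object that holds its "method" and its "body", one argument or row to a line. arm_command: Moves the arm, as the interface text tells. Its arguments: {"type":"object","properties":{"plan":{"type":"array","items":{"type":"object","properties":{"travel":{"type":"array","items":{"type":"number"}},"angular":{"type":"array","items":{"type":"number"}},"claw":{"type":"number"}}}},"squeeze":{"type":"number"}},"required":["plan"]}

```bash
mkdir -p pics; ls
cat > h.py <<'E'
import numpy as np, cv2
from station import *
def cam(n):
    c=get_calibration(n); f=240/np.tan(np.radians(c["fovy"])/2)
    return f,c["cx"],c["cy"],np.array(c["world_to_cam"])
def ray(n,u,v,z):
    f,cx,cy,T=cam(n); R=T[:3,:3]; o=-R.T@T[:3,3]; d=R.T@np.array([(u-cx)/f,(v-cy)/f,1])
    return o+d*(z-o[2])/d[2]
def proj(n,p):
    f,cx,cy,T=cam(n); q=T[:3,:3]@np.array(p)+T[:3,3]; return np.array([cx+f*q[0]/q[2],cy+f*q[1]/q[2]])
E
python3 - <<'E'
from h import *
for n in("scene","top"):
    im=snapshot(n); cv2.imwrite(f"pics/{n}0.png",im[:,:,::-1])
    print(n,get_calibration(n))
    for l in("press","tube","stopper_face","flywheel","handle","buds","beaker_2","petri_1","glue_stick"):
        for m in masks_of(l,n)[:2]:
            ys,xs=np.where(m["mask"]); print(l,round(m["score"],2),np.round(m["at"]),xs.min(),xs.max(),ys.min(),ys.max(),len(xs))
print(get_obs())
E
```

```text
pics
scene {'fovy': 46.161530241351514, 'cx': 306.70483954153127, 'cy': 234.2236343750501, 'world_to_cam': array([[-6.37356834e-01, -7.70525104e-01, -8.20546700e-03,
         2.91235449e+02],
       [-4.52344224e-01,  3.82744825e-01, -8.05537772e-01,
         3.35188346e+02],
       [ 6.23827676e-01, -5.09703309e-01, -5.92487610e-01,
         1.02225112e+03],
       [ 0.00000000e+00,  0.00000000e+00,  0.00000000e+00,
         1.00000000e+00]])}
press 0.56 [303. 233.] 150 300 239 353 5143
stopper_face 0.39 [284. 200.] 195 208 271 297 303
flywheel 0.86 [284. 197.] 162 222 265 308 2105
handle 0.52 [287. 202.] 195 208 271 296 293
buds 0.19 [304. 230.] 150 301 239 353 5319
glue_stick 0.63 [245. 185.] 178 191 233 264 308
top {'fovy': 53.89351387955848, 'cx': 324.66985970572466, 'cy': 237.06720658753383, 'world_to_cam': array([[ 8.11221316e-02, -9.96689957e-01,  5.32246457e-03,
        -7.91874083e+01],
       [-9.75578451e-01, -8.04951995e-02, -2.04370274e-01,
         5.10986028e+02],
       [ 2.04122233e-01,  1.13864705e-02, -9.78879187e-01,
         9.97533485e+02],
       [ 0.00000000e
[... 451 characters left out ...]
6.] 238 253 135 157 223
{'time': 1.0, 'joint_pos': array([-1.36592791e+00,  2.63887458e-01,  1.60395991e+00, -2.19447284e-06,
        1.27367607e+00, -3.69044982e-02]), 'qd': array([ 0.00034428, -0.00044994,  0.00091298, -0.00085962,  0.00017304,
       -0.00057307]), 'tau': array([-2.93641184e-03, -5.02073693e+01, -3.57273388e+01,  7.27292988e-02,
        1.83680118e-02, -2.27314700e-05]), 'position': array([ 161.61077511, -655.39197746,  238.73586751]), 'ee_rot': array([3.14152357e+00, 4.65057700e-06, 2.41773552e-01]), 'contact_force': array([-0.76040125, -0.469016  , -0.35155359]), 'torque': array([ 0.00348129, -0.01995469,  0.03957476]), 'finger_force': 0.0, 'opening': 88.01261263432914}
```

View pics/top0.png

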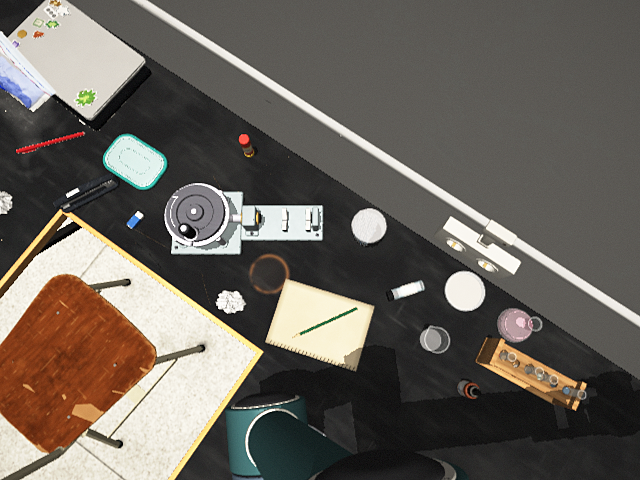

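View pics/scene0.png

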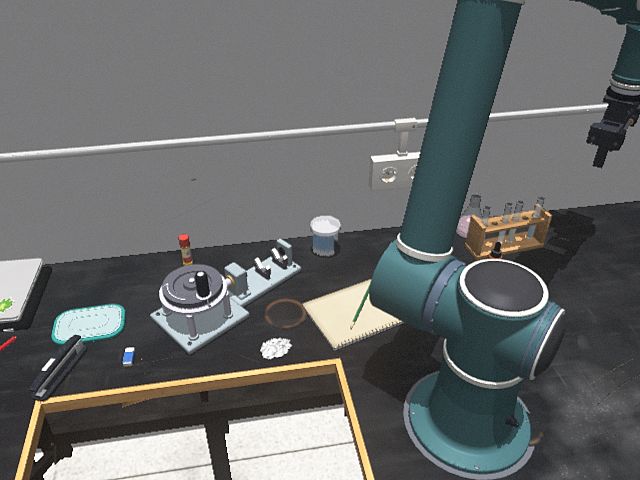

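Run:
```python
from h import *
from scipy.optimize import minimize
im=snapshot("top"); M=masks_of("press","top")[0]["mask"]; W=masks_of("flywheel","top")[0]["mask"]; H=masks_of("handle","top")[0]; t=masks_of("tube","top")[0]; s=masks_of("stopper_face","top")[0]
g=cv2.cvtColor(im,cv2.COLOR_RGB2GRAY)
U=(M|W|H["mask"])
print("union",U.sum())
def box(x0,x1,y0,y1,z0,z1): return [(x,y,z) for x in(x0,x1) for y in(y0,y1) for z in(z0,z1)]
def cyl(x,y,r,z0,z1): return [(x+r*np.cos(a),y+r*np.sin(a),z) for a in np.linspace(0,6.283,40) for z in(z0,z1)]
parts=[box(-75,75,15,165,0,17),box(-42,42,-183,16,0,17),box(-23,23,-35,-5,0,81),box(-22,22,-168,-156.5,0,76),cyl(0,90,70,17,90),cyl(0,90,62,90,107)]
f,cx,cy,T=cam("top")
def P(p,q):
    c,sn=np.cos(p[2]),np.sin(p[2]); a=np.array(q,float); w=np.c_[c*a[:,0]-sn*a[:,1]+p[0],sn*a[:,0]+c*a[:,1]+p[1],a[:,2]]
    k=w@T[:3,:3].T+T[:3,3]; return np.c_[cx+f*k[:,0]/k[:,2],cy+f*k[:,1]/k[:,2]]
def ren(p):
    m=np.zeros((1920,2560),np.uint8)
    for q in parts: cv2.fillConvexPoly(m,cv2.convexHull(np.round(P(p,q)*4+1.5).astype(np.int32)),1)
    return m.astype(bool)
U4=cv2.resize(U.astype(np.uint8),None,fx=4,fy=4,interpolation=0).astype(bool)
def cost(p): r=ren(p); return 1-(r&U4).sum()/(r|U4).sum()
a=ray("top",194,213,107); b=ray("top",315,220,40); d=(a-b)[:2]; yaw=np.arctan2(-d[0],d[1])
u=d/np.linalg.norm(d); p0=[*(a[:2]-90*u),yaw]
r=minimize(cost,p0,method="Nelder-Mead",options=dict(initial_simplex=[p0,np.add(p0,[8,0,0]),np.add(p0,[0,8,0]),np.add(p0,[0,0,.05])]))
print(p0,r.x,r.fun); p=r.x; np.save("press.npy",p)
big=cv2.resize(im[120:320,150:450],None,fx=2.6,fy=2.6,interpolation=cv2.INTER_CUBIC)
for q in parts: cv2.polylines(big,[cv2.convexHull(np.round((P(p,q)-[150,120])*2.6+.8).astype(np.int32))],True,(255,0,0),1)
# tube
ys,xs=np.where(t["mask"]|s["mask"]); R=cv2.minAreaRect(np.c_[xs,ys].astype(np.float32)); bx=cv2.boxPoints(R)
for c in bx: print("tubecorner",c,ray("top",*c,12.5)[:2].round(1))
w=np.array([ray("top",x,y,12.5)[:2] for x,y in zip(xs,ys)]); m=w.mean(0); e=np.linalg.svd(w-m,full_matrices=0)[2][0]; pr=(w-m)@e
sf=ray("top",*s["at"][::-1],12.5)[:2]
print("tube mean",m,"dir",e,pr.min(),pr.max(),"st",(sf-m)@e)
print("handle top at",H["at"],ray("top",*H["at"][::-1],167))
ys,xs=np.where(H["mask"]); print(xs.mean(),ys.mean())
cv2.imwrite("pics/fit.png",big[:,:,::-1])
```

```text
union 7031
[np.float64(541.5999464359325), np.float64(153.85871610581273), np.float64(0.08722125882432542)] [5.43962322e+02 1.50611924e+02 7.01623840e-02] 0.11590522526798785
tubecorner [383.80005 290.4    ] [ 412.4 -180. ]
tubecorner [419.80005 278.4    ] [ 446.3 -260.1]
tubecorner [423.90002 290.69998] [ 419.1 -270.4]
tubecorner [387.90002 302.69998] [ 385.6 -190.7]
tube mean [ 414.77051987 -225.43650067] dir [ 0.37613663 -0.92656421] -43.11156164002153 43.62348573675433 st -34.124179970874366
handle top at [230.6, 186.6] [482.52430353 235.13395148 167.        ]
186.73056994818654 231.0777202072539
```

View pics/fit.png

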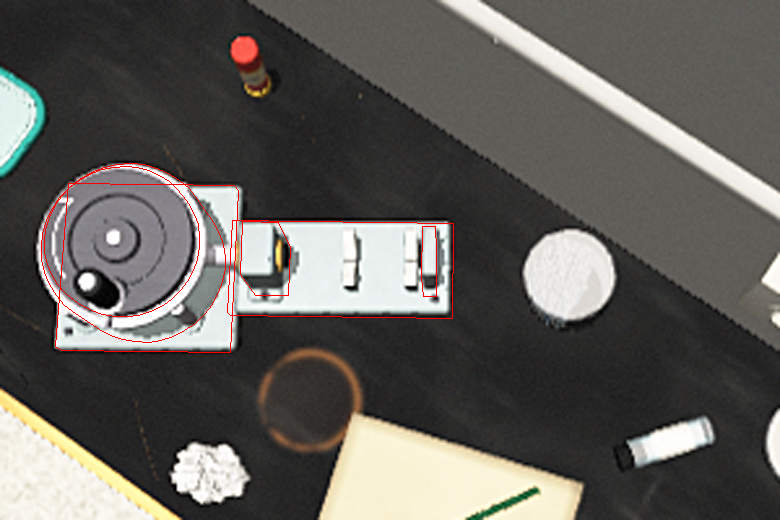

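```bash
cat >> h.py <<'E'
def pw(p,a):
    c,s=np.cos(p[2]),np.sin(p[2]); a=np.atleast_2d(np.array(a,float)); return np.c_[c*a[:,0]-s*a[:,1]+p[0],s*a[:,0]+c*a[:,1]+p[1],a[:,2]]
E
python3 - <<'E'
from h import *
from scipy.optimize import least_squares
X=np.array([(240,186),(232,350),(55,349),(452,222),(448,316),(241,222),(237,312)],float)
uv=(X+.5)/2.6-.5+[150,120]
m=np.array([(75,15,17),(-75,15,17),(-75,165,17),(42,-183,17),(-42,-183,17),(42,15,17),(-42,15,17)],float)
fn=lambda p:(np.array([proj("top",q) for q in pw(p,m)])-uv).ravel()
r=least_squares(fn,np.load("press.npy"),loss="soft_l1"); p=r.x; print(p,fn(p).reshape(-1,2).round(1).tolist()); np.save("press.npy",p)
print("axis",pw(p,(0,90,107)),"nest",pw(p,(0,-113-7.5+0,55)))
# features for check, in crop px: hub top centre approx, back stop top
for n,q in dict(hub=(0,90,107),stoptop=(0,-156.5,76),guideTop=(0,-20,81),sad1=(0,-96,55),sad2=(0,-149,55)).items():
    print(n,((proj("top",pw(p,q)[0])-[150,120])*2.6).round())
h=ray("top",(88+.5)/2.6-.5+150,(282+.5)/2.6-.5+120,167); a=pw(p,(0,90,0))[0]
d=h[:2]-a[:2]; print("handle top",h,"r",np.hypot(*d),"ang from -x",np.degrees(np.arctan2(d[1],d[0])-p[2])%360-180)
# tube, from stopper end crop (617,457)-(712,432)
A,B=[ray("top",(x+.5)/2.6-.5+150,(y+.5)/2.6-.5+120,12.5) for x,y in((619,458),(714,431))]
print("tube",A,B,np.hypot(*(A-B)[:2]),(A+B)/2,np.arctan2(*(A-B)[:2][::-1]))
for n in("buds","beaker_2","petri_1","glue_stick"):
    k=masks_of(n,"top")[0]["at"]; print(n,ray("top",k[1],k[0],20 if n[0]=="p" else 60)[:2].round())
E
```

```text
[5.42991865e+02 1.46764044e+02 7.27806603e-02] [[-0.7, 0.0], [-0.5, -0.1], [1.8, -0.3], [2.0, 0.5], [3.2, -0.3], [-1.7, -0.3], [-1.8, 0.4]]
axis [[536.44738637 236.5257835  107.        ]] nest [[551.75419359  26.58304928  55.        ]]
hub [123. 239.]
stoptop [425. 252.]
guideTop [262. 248.]
sad1 [355. 257.]
sad2 [417. 257.]
handle top [486.9542274 241.8736625 167.       ] r 49.7812474229657 ang from -x -10.337072677207487
tube [ 400.889415   -189.56455341   12.5       ] [ 431.0632545  -270.91254245   12.5       ] 86.7637937784427 [ 415.97633475 -230.23854793   12.5       ] 1.9259878517638223
buds [ 547. -129.]
beaker_2 [ 313. -295.]
petri_1 [ 427. -361.]
glue_stick [712. 159.]
```

Run:
```python
from h import *
from scipy.optimize import least_squares
X=np.array([(240,186),(232,350),(55,349),(452,222),(448,316),(241,222),(237,312)],float)
uv=(X+.5)/2.6-.5+[150,120]
def fn(p):
    s=p[3]; m=[(75,s,17),(-75,s,17),(-75,165,17),(42,-183,17),(-42,-183,17),(42,s,17),(-42,s,17)]
    return (np.array([proj("top",q) for q in pw(p,m)])-uv).ravel()
p=least_squares(fn,[*np.load("press.npy"),10]).x; print(p,fn(p).reshape(-1,2).round(1).tolist()); np.save("press.npy",p[:3])
a=pw(p,(0,90,0))[0];print("axis",a,"nest",pw(p,(0,-120.5,55)))
for n,q in dict(hub=(0,90,107),stoptop=(0,-156.5,76),guideTop=(0,-20,81),sad1=(0,-96,55),sad2=(0,-149,55)).items():
    print(n,((proj("top",pw(p,q)[0])-[150,120])*2.6).round())
for xy in((86,281),(90,284)):
    h=ray("top",(xy[0]+.5)/2.6-.5+150,(xy[1]+.5)/2.6-.5+120,167)
    d=h[:2]-a[:2]; print("handle top",h,"r",np.hypot(*d),"ang from -x",np.degrees(np.arctan2(d[1],d[0])-p[2])%360-180)
```

```text
[5.42582866e+02 1.52178858e+02 7.37940340e-02 6.89690477e+00] [[0.4, 0.0], [0.7, -0.0], [-0.5, -0.2], [-0.3, 0.5], [0.9, -0.4], [-0.5, -0.2], [-0.6, 0.4]]
axis [535.94742873 241.93391918   0.        ] nest [[551.4669785   32.00680426  55.        ]]
hub [117. 239.]
stoptop [419. 251.]
guideTop [256. 248.]
sad1 [349. 257.]
sad2 [411. 257.]
handle top [487.60466813 243.50271455 167.        ] r 48.36820878766025 ang from -x -6.086768748724381
handle top [485.52863631 240.13444242 167.        ] r 50.45089440288043 ang from -x -2.1840338059647593
```

{"method": "arm_command", "body": {
  "plan": [
    {"travel": [0.044, -0.044, 0], "angular": [0, 0, -0.18], "claw": 0.7},
    {"travel": [0.088, -0.088, 0], "angular": [0, 0, -0.36], "claw": 0.7},
    {"travel": [0.132, -0.131, 0], "angular": [0, 0, -0.54], "claw": 0.7},
    {"travel": [0.176, -0.175, 0], "angular": [0, 0, -0.72], "claw": 0.7},
    {"travel": [0.22, -0.218, 0], "angular": [0, 0, -0.9], "claw": 0.7},
    {"travel": [0.264, -0.262, 0], "angular": [0, 0, -1.08], "claw": 0.7},
    {"travel": [0.308, -0.306, 0.02], "angular": [0, 0, -1.26], "claw": 0.7},
    {"travel": [0.351, -0.349, 0.06], "angular": [0, 0, -1.44], "claw": 0.7},
    {"travel": [0.351, -0.349, 0.1], "angular": [0, 0, -1.6], "claw": 0.7},
    {"travel": [0.351, -0.349, 0.119], "angular": [0, 0, -1.7], "claw": 0.7}
  ]
}}

```text
time: 2.75
position: [417.8, -230.0, 117.0]
ee_rot: [-3.139, -0.003, 1.948]
contact_force: [0.5, -0.8, 0.5]
opening: 61.5
finger_force: 0.0
```

```bash
cat >> h.py <<'E'
def d2t(target,yaw):
    o=get_obs(); d=np.array(target)-o["position"]; y=o["ee_rot"][2]; c,s=np.cos(y),np.sin(y)
    print("t",o["time"],"pos",o["position"].round(1),"rot",o["ee_rot"].round(3),"F",o["contact_force"].round(1),"op",round(o["opening"],1))
    print("travel",np.round([c*d[0]+s*d[1],s*d[0]-c*d[1],-d[2]],1),"wz",round(-((yaw-y+np.pi)%(2*np.pi)-np.pi),3))
E
python3 - <<'E'
from h import *
im=snapshot("top"); cv2.imwrite("pics/a.png",cv2.resize(im[220:360,340:500],None,fx=4.5,fy=4.2)[:,:,::-1])
d2t((419,-233,5),1.94)
E
```

```text
t 2.8 pos [ 416.6 -230.   115.4] rot [-3.138 -0.005  1.95 ] F [-0.2  1.  -1. ] op 61.6
travel [ -3.7   1.1 110.4] wz 0.01
```

View pics/a.png

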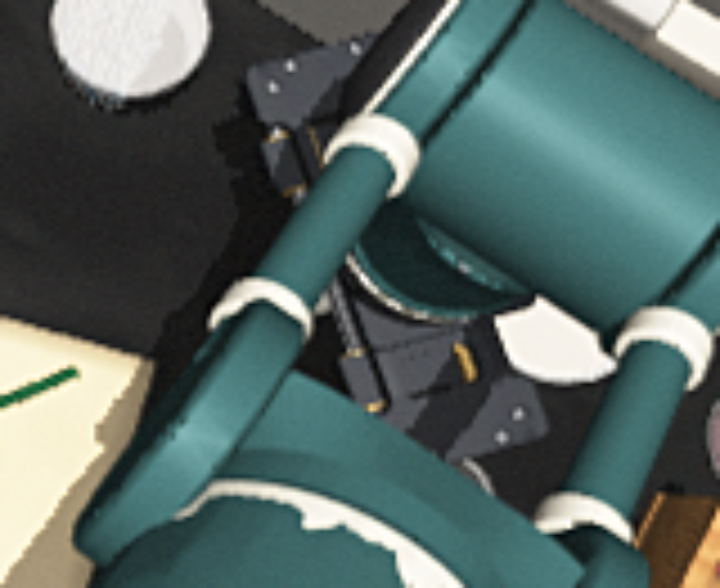

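{"method": "arm_command", "body": {
  "plan": [
    {"travel": [0, 0, 0.02], "angular": [0, 0, 0], "claw": 0.6},
    {"travel": [0, 0, 0.04], "angular": [0, 0, 0], "claw": 0.6},
    {"travel": [0, 0, 0.06], "angular": [0, 0, 0], "claw": 0.6},
    {"travel": [0, 0, 0.07], "angular": [0, 0, 0], "claw": 0.6},
    {"travel": [0, 0, 0.08], "angular": [0, 0, 0], "claw": 0.6},
    {"travel": [0, 0, 0.085], "angular": [0, 0, 0], "claw": 0.6},
    {"travel": [0, 0, 0.085], "angular": [0, 0, 0], "claw": 0.6},
    {"travel": [0, 0, 0.085], "angular": [0, 0, 0], "claw": 0.6},
    {"travel": [0, 0, 0.085], "angular": [0, 0, 0], "claw": 0.6},
    {"travel": [0, 0, 0.085], "angular": [0, 0, 0], "claw": 0.6}
  ]
}}

```text
time: 4.05
position: [419.1, -232.6, 35.0]
ee_rot: [3.141, 0.0, 1.942]
contact_force: [-0.7, -0.5, 0.8]
opening: 53.5
finger_force: 0.0
```

Run:
```python
from h import *
d2t((419,-233,6),1.94)
```

```text
t 4.05 pos [ 419.1 -232.6   35. ] rot [3.141 0.    1.942] F [-0.7 -0.5  0.8] op 53.5
travel [-0.4 -0.2 29. ] wz 0.002
```

{"method": "arm_command", "body": {
  "plan": [
    {"travel": [0, 0, 0.012], "angular": [0, 0, 0], "claw": 0.6},
    {"travel": [0, 0, 0.022], "angular": [0, 0, 0], "claw": 0.6},
    {"travel": [0, 0, 0.029], "angular": [0, 0, 0], "claw": 0.6},
    {"travel": [0, 0, 0.029], "angular": [0, 0, 0], "claw": 0.6},
    {"travel": [0, 0, 0.029], "angular": [0, 0, 0], "claw": 0.2},
    {"travel": [0, 0, 0.029], "angular": [0, 0, 0], "claw": 0.2},
    {"travel": [0, 0, 0.029], "angular": [0, 0, 0], "claw": 0.2},
    {"travel": [0, 0, 0.029], "angular": [0, 0, 0], "claw": 0.2},
    {"travel": [0, 0, 0.029], "angular": [0, 0, 0], "claw": 0.2},
    {"travel": [0, 0, 0.029], "angular": [0, 0, 0], "claw": 0.2}
  ],
  "squeeze": 10
}}

```text
time: 5.3
position: [419.1, -232.6, 6.0]
ee_rot: [3.141, 0.0, 1.942]
contact_force: [0.6, -0.1, 3.4]
opening: 24.5
finger_force: 9.9
```

{"method": "arm_command", "body": {
  "plan": [
    {"travel": [0, 0, -0.04], "angular": [0, 0, 0], "claw": 0.2},
    {"travel": [0, 0, -0.09], "angular": [0, 0, 0], "claw": 0.2},
    {"travel": [0.02, 0.022, -0.109], "angular": [0, 0, 0.03], "claw": 0.2},
    {"travel": [0.06, 0.065, -0.109], "angular": [0, 0, 0.09], "claw": 0.2},
    {"travel": [0.1, 0.109, -0.109], "angular": [0, 0, 0.15], "claw": 0.2},
    {"travel": [0.14, 0.152, -0.109], "angular": [0, 0, 0.21], "claw": 0.2},
    {"travel": [0.175, 0.19, -0.109], "angular": [0, 0, 0.26], "claw": 0.2},
    {"travel": [0.195, 0.212, -0.109], "angular": [0, 0, 0.287], "claw": 0.2},
    {"travel": [0.2034, 0.2208, -0.109], "angular": [0, 0, 0.297], "claw": 0.2},
    {"travel": [0.2034, 0.2208, -0.109], "angular": [0, 0, 0.297], "claw": 0.2}
  ]
}}

```text
time: 6.55
position: [550.5, 37.2, 114.3]
ee_rot: [-3.141, 0.0, 1.646]
contact_force: [0.7, -0.9, -0.9]
opening: 24.3
finger_force: 9.9
```

Run:
```python
from h import *
T=snapshot("top"); S=snapshot("scene")
a=cv2.resize(T[150:270,160:340],(800,533)); b=cv2.resize(S[190:350,140:350],(800,600))
cv2.imwrite("pics/b1.png",a[:,:,::-1]); cv2.imwrite("pics/b2.png",b[:,:,::-1])
p=np.load("press.npy")
d2t((551.1,37,48.5),1.6446)
for n in("tube","stopper_face"):
  for c in("scene","top"):
    for m in masks_of(n,c)[:1]:
        ys,xs=np.where(m["mask"]); print(n,c,m["score"],np.round(m["at"]),xs.min(),xs.max(),ys.min(),ys.max())
for n,q in dict(nest=(0,-120.5,55),sad1=(0,-96,55),sad2=(0,-149,55),stop=(0,-156.5,76),nose=(0,-44.5,55)).items():
    u=proj("scene",pw(p,q)[0]); print(n,"scene crop",((u-[140,190])*[800/210,600/160]).round())
```

```text
t 6.65 pos [550.2  36.2 114.3] rot [-3.14   0.     1.645] F [ 0.6 -0.2  0.2] op 24.7
travel [ 0.7  1.  65.8] wz -0.0
tube scene 0.49 [239. 259.] 248 268 231 250
stopper_face scene 0.52 [246. 255.] 248 258 240 250
stopper_face top 0.19 [228. 367.] 351 386 209 245
nest scene crop [496. 252.]
sad1 scene crop [466. 269.]
sad2 scene crop [531. 232.]
stop scene crop [539. 201.]
nose scene crop [399. 307.]
```

View pics/b2.png

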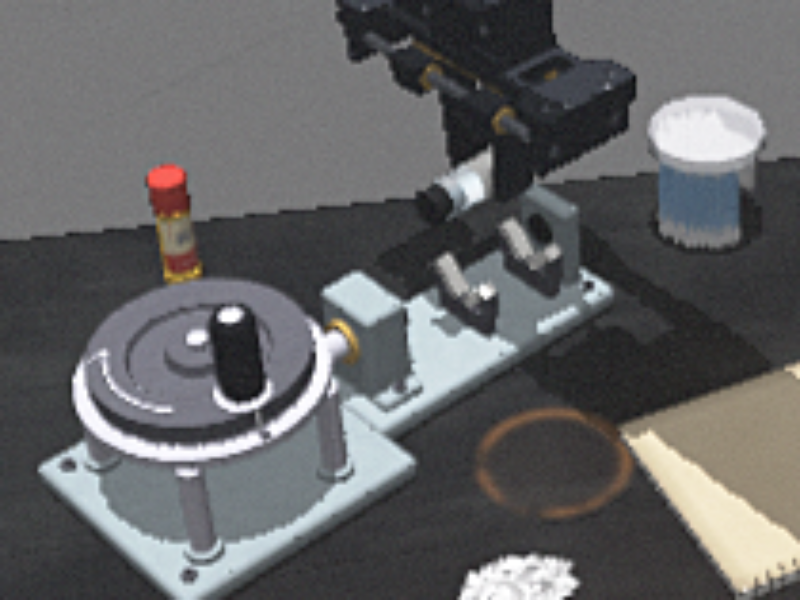

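Run:
```python
from h import *
p=np.load("press.npy"); C=lambda q:((proj("scene",q)-[140,190])*[800/210,600/160]).round()
o=np.array([550.2,36.2,120.8]); ax=np.array([np.cos(1.645),np.sin(1.645),0])
for k in(40,44,48,52,56): print(k,C(o+k*ax))
for y in(241,243.5,246): print("handletop",y,C((487.6,y,167)),C((487.6,y,115)))
for z in (107,112,118): print("hub",C(pw(p,(0,90,z))[0]))
print("saddle lips x±20",C(pw(p,(20,-91,55))[0]),C(pw(p,(-20,-91,55))[0]), "stop corners",C(pw(p,(22,-156.5,76))[0]),C(pw(p,(-22,-156.5,76))[0]),"guide",[C(pw(p,(a,b,81))[0]) for a in(-23,23) for b in (-5,-35)])
```

```text
40 [434. 199.]
44 [429. 202.]
48 [424. 204.]
52 [419. 207.]
56 [413. 210.]
handletop 241 [234. 304.] [245. 378.]
handletop 243.5 [230. 306.] [241. 380.]
handletop 246 [225. 308.] [237. 382.]
hub [199. 345.]
hub [198. 338.]
hub [197. 330.]
saddle lips x±20 [438. 258.] [481. 288.] stop corners [515. 186.] [563. 216.] guide [array([367., 322.]), array([408., 298.]), array([318., 286.]), array([359., 263.])]
```

View pics/b1.png

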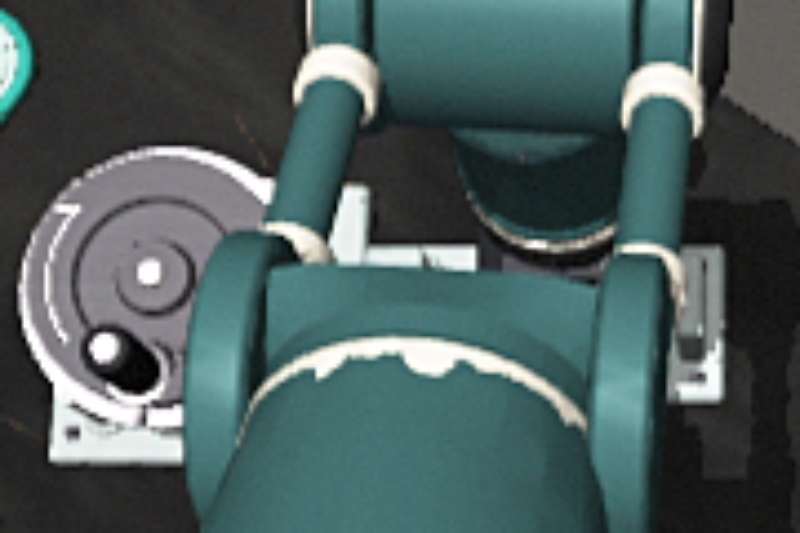

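{"method": "arm_command", "body": {
  "plan": [
    {"travel": [0.0025, 0, 0.01], "angular": [0, 0, 0], "claw": 0.2},
    {"travel": [0.0025, 0, 0.025], "angular": [0, 0, 0], "claw": 0.2},
    {"travel": [0.0025, 0, 0.04], "angular": [0, 0, 0], "claw": 0.2},
    {"travel": [0.0025, 0, 0.05], "angular": [0, 0, 0], "claw": 0.2},
    {"travel": [0.0025, 0, 0.056], "angular": [0, 0, 0], "claw": 0.2},
    {"travel": [0.0025, 0, 0.06], "angular": [0, 0, 0], "claw": 0.2},
    {"travel": [0.0025, 0, 0.062], "angular": [0, 0, 0], "claw": 0.2},
    {"travel": [0.0025, 0, 0.063], "angular": [0, 0, 0], "claw": 0.2},
    {"travel": [0.0025, 0, 0.064], "angular": [0, 0, 0], "claw": 0.2},
    {"travel": [0.0025, 0, 0.064], "angular": [0, 0, 0], "claw": 0.2}
  ]
}}

```text
time: 8.1
position: [550.9, 39.6, 50.9]
ee_rot: [3.141, 0.0, 1.645]
contact_force: [0.5, 0.9, -1.0]
opening: 24.8
finger_force: 9.9
```

{"method": "arm_command", "body": {
  "plan": [
    {"travel": [0, 0, 0.0005], "angular": [0, 0, 0], "claw": 0.2},
    {"travel": [0, 0, 0.001], "angular": [0, 0, 0], "claw": 0.2},
    {"travel": [0, 0, 0.0014], "angular": [0, 0, 0], "claw": 0.2},
    {"travel": [0, 0, 0.0018], "angular": [0, 0, 0], "claw": 0.2},
    {"travel": [0, 0, 0.0021], "angular": [0, 0, 0], "claw": 0.2},
    {"travel": [0, 0, 0.0024], "angular": [0, 0, 0], "claw": 0.2},
    {"travel": [0, 0, 0.0026], "angular": [0, 0, 0], "claw": 0.2},
    {"travel": [0, 0, 0.0028], "angular": [0, 0, 0], "claw": 0.2},
    {"travel": [0, 0, 0.0028], "angular": [0, 0, 0], "claw": 0.2},
    {"travel": [0, 0, 0.0028], "angular": [0, 0, 0], "claw": 0.2}
  ]
}}

```text
time: 9.35
position: [552.1, 39.7, 49.0]
ee_rot: [3.139, 0.0, 1.645]
contact_force: [1.7, -0.2, 5.7]
opening: 24.8
finger_force: 9.9
```

{"method": "arm_command", "body": {
  "plan": [
    {"travel": [0, 0.001, 0.0026], "angular": [0, 0, 0], "claw": 0.3},
    {"travel": [0, 0.001, 0.0026], "angular": [0, 0, 0], "claw": 0.4},
    {"travel": [0, 0.001, 0.0026], "angular": [0, 0, 0], "claw": 0.5},
    {"travel": [0, 0.001, 0.0026], "angular": [0, 0, 0], "claw": 0.5},
    {"travel": [0, 0.001, -0.01], "angular": [0, 0, 0], "claw": 0.5},
    {"travel": [0, 0.001, -0.04], "angular": [0, 0, 0], "claw": 0.5},
    {"travel": [0, 0.001, -0.08], "angular": [0, 0, 0], "claw": 0.5},
    {"travel": [0, 0.001, -0.13], "angular": [0, 0, 0], "claw": 0.5},
    {"travel": [0, 0.001, -0.16], "angular": [0, 0, 0], "claw": 0.5},
    {"travel": [0, 0.001, -0.17], "angular": [0, 0, 0], "claw": 0.5}
  ]
}}

```text
time: 10.6
position: [553.3, 39.8, 221.5]
ee_rot: [3.136, 0.0, 1.645]
contact_force: [-0.1, -0.2, -0.1]
opening: 44.1
finger_force: 0.0
```

Run:
```python
from h import *
S=snapshot("scene")
cv2.imwrite("pics/c.png",cv2.resize(S[190:350,140:350],(800,600))[:,:,::-1])
p=np.load("press.npy"); C=lambda q:((proj("scene",q)-[140,190])*[800/210,600/160]).round()
for k in(-120.5,-116.5,-112.5,-108.5): print("tube at",k,"face",C(pw(p,(0,k+48,55))[0]))
d2t((487.6,243.5,200),1.6446)
```

```text
tube at -120.5 face [436. 286.]
tube at -116.5 face [430. 289.]
tube at -112.5 face [425. 292.]
tube at -108.5 face [420. 295.]
t 10.65 pos [553.1  39.8 221.2] rot [3.137 0.    1.645] F [ 0.5 -0.2 -0.1] op 44.1
travel [208.  -50.2  21.2] wz 0.0
```

View pics/c.png

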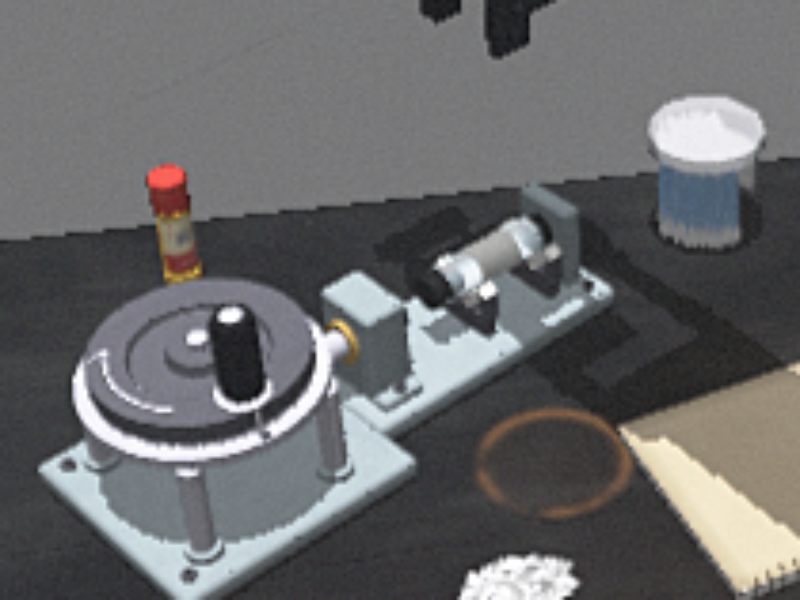

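{"method": "arm_command", "body": {
  "plan": [
    {"travel": [0.03, -0.007, 0], "angular": [0, 0, 0], "claw": 0.7},
    {"travel": [0.07, -0.017, 0], "angular": [0, 0, 0], "claw": 0.7},
    {"travel": [0.11, -0.027, 0], "angular": [0, 0, 0], "claw": 0.7},
    {"travel": [0.15, -0.036, 0], "angular": [0, 0, 0], "claw": 0.7},
    {"travel": [0.185, -0.045, 0.005], "angular": [0, 0, 0], "claw": 0.7},
    {"travel": [0.2, -0.048, 0.015], "angular": [0, 0, 0], "claw": 0.7},
    {"travel": [0.208, -0.05, 0.021], "angular": [0, 0, 0], "claw": 0.7},
    {"travel": [0.208, -0.05, 0.021], "angular": [0, 0, 0], "claw": 0.7},
    {"travel": [0.208, -0.05, 0.021], "angular": [0, 0, 0], "claw": 0.7},
    {"travel": [0.208, -0.05, 0.021], "angular": [0, 0, 0], "claw": 0.7}
  ]
}}

```text
time: 11.9
position: [487.1, 242.8, 197.3]
ee_rot: [3.141, -0.0, 1.644]
contact_force: [-0.7, 0.5, -0.7]
opening: 61.5
finger_force: 0.0
```

Run:
```python
from h import *
d2t((487.6,243.5,127),1.6446)
```

```text
t 11.9 pos [487.1 242.8 197.3] rot [ 3.141 -0.     1.644] F [-0.7  0.5 -0.7] op 61.5
travel [ 0.7  0.6 70.3] wz -0.001
```

Descend around the handle, then close softly.

{"method": "arm_command", "body": {
  "plan": [
    {"travel": [0.0005, 0.0005, 0.012], "angular": [0, 0, 0], "claw": 0.7},
    {"travel": [0.0005, 0.0005, 0.03], "angular": [0, 0, 0], "claw": 0.7},
    {"travel": [0.0005, 0.0005, 0.05], "angular": [0, 0, 0], "claw": 0.7},
    {"travel": [0.0005, 0.0005, 0.064], "angular": [0, 0, 0], "claw": 0.7},
    {"travel": [0.0005, 0.0005, 0.07], "angular": [0, 0, 0], "claw": 0.6},
    {"travel": [0.0005, 0.0005, 0.07], "angular": [0, 0, 0], "claw": 0.45},
    {"travel": [0.0005, 0.0005, 0.07], "angular": [0, 0, 0], "claw": 0.35},
    {"travel": [0.0005, 0.0005, 0.07], "angular": [0, 0, 0], "claw": 0.2},
    {"travel": [0.0005, 0.0005, 0.07], "angular": [0, 0, 0], "claw": 0.2},
    {"travel": [0.0005, 0.0005, 0.07], "angular": [0, 0, 0], "claw": 0.2}
  ],
  "squeeze": 5
}}

```text
time: 13.15
position: [488.3, 244.3, 127.9]
ee_rot: [3.138, -0.001, 1.645]
contact_force: [4.4, 0.5, 1.6]
opening: 24.5
finger_force: 5.0
```

Run:
```python
from h import *
d2t((487.6,243.5,127),1.6446)
```

```text
t 13.15 pos [488.3 244.3 127.9] rot [ 3.138e+00 -1.000e-03  1.645e+00] F [4.4 0.5 1.6] op 24.5
travel [-0.8 -0.8  0.9] wz 0.0
```

{"method": "arm_command", "body": {
  "plan": [
    {"travel": [0, 0.0005, 0], "angular": [0, 0, 0], "claw": 0.2},
    {"travel": [0, 0.001, 0], "angular": [0, 0, 0], "claw": 0.2},
    {"travel": [0, 0.001, 0], "angular": [0, 0, 0], "claw": 0.15},
    {"travel": [0, 0.001, 0], "angular": [0, 0, 0], "claw": 0.15},
    {"travel": [0, 0.001, -0.002], "angular": [0, 0, 0], "claw": 0.15},
    {"travel": [0, 0.001, -0.004], "angular": [0, 0, 0], "claw": 0.15},
    {"travel": [0, 0.001, -0.006], "angular": [0, 0, 0], "claw": 0.15},
    {"travel": [0, 0.001, -0.008], "angular": [0, 0, 0], "claw": 0.15},
    {"travel": [0, 0.001, -0.01], "angular": [0, 0, 0], "claw": 0.15},
    {"travel": [0, 0.001, -0.01], "angular": [0, 0, 0], "claw": 0.15}
  ],
  "squeeze": 25
}}

```text
time: 14.4
position: [488.1, 244.1, 135.1]
ee_rot: [3.141, -0.0, 1.645]
contact_force: [8.2, 1.9, -9.5]
opening: 24.5
finger_force: 25.0
```

Run:
```python
from h import *
d2t((487.6,243.5,127),1.6446)
print([round(float(get_obs()["finger_force"]),1)])
```

```text
t 14.4 pos [488.1 244.1 135.1] rot [ 3.141 -0.     1.645] F [ 8.2  1.9 -9.5] op 24.5
travel [-0.6 -0.6  8.1] wz 0.0
[25.0]
```

{"method": "arm_command", "body": {
  "plan": [
    {"travel": [0, 0.0005, -0.0005], "angular": [0, 0, 0], "claw": 0.15},
    {"travel": [0, 0.001, -0.001], "angular": [0, 0, 0], "claw": 0.15},
    {"travel": [0, 0.0015, -0.001], "angular": [0, 0, 0], "claw": 0.15},
    {"travel": [0, 0.0015, -0.001], "angular": [0, 0, 0], "claw": 0.15},
    {"travel": [0, 0.0015, -0.001], "angular": [0, 0, 0], "claw": 0.15},
    {"travel": [0, 0.0015, -0.001], "angular": [0, 0, 0], "claw": 0.15},
    {"travel": [0, 0.0015, -0.001], "angular": [0, 0, 0], "claw": 0.15},
    {"travel": [0, 0.0015, -0.001], "angular": [0, 0, 0], "claw": 0.15},
    {"travel": [0, 0.0015, -0.001], "angular": [0, 0, 0], "claw": 0.15},
    {"travel": [0, 0.0015, -0.001], "angular": [0, 0, 0], "claw": 0.15}
  ]
}}

```text
time: 15.65
position: [488.3, 243.9, 135.3]
ee_rot: [-3.139, 0.0, 1.645]
contact_force: [5.2, 2.5, -9.2]
opening: 24.4
finger_force: 25.0
```

```bash
cat > c.py <<'E'
import numpy as np,sys
# a0: angle of command start, seq of angles, offset added progressively
def tab(a0,ths,off=(0,0),R=48.0):
    a0=np.radians(a0)
    for i,t in enumerate(ths):
        a=np.radians(t); k=min(1,(i+1)/4)
        print(t,np.round([(R*(np.sin(a)-np.sin(a0))+k*off[0])/1000,(R*(-np.cos(a)+np.cos(a0))+k*off[1])/1000],4).tolist())
E
python3 -c "
from c import *
tab(6.2,[9,13,18,24,30,36,42,48,54,60],(1,2.5))"
```

```text
9 [0.0026, 0.0009]
13 [0.0061, 0.0022]
18 [0.0104, 0.0039]
24 [0.0153, 0.0064]
30 [0.0198, 0.0087]
36 [0.024, 0.0114]
42 [0.0279, 0.0145]
48 [0.0315, 0.0181]
54 [0.0346, 0.022]
60 [0.0374, 0.0262]
```

{"method": "arm_command", "body": {
  "plan": [
    {"travel": [0.0026, 0.0009, -0.0005], "angular": [0, 0, 0], "claw": 0.15},
    {"travel": [0.0061, 0.0022, -0.001], "angular": [0, 0, 0], "claw": 0.15},
    {"travel": [0.0104, 0.0039, -0.001], "angular": [0, 0, 0], "claw": 0.15},
    {"travel": [0.0153, 0.0064, -0.001], "angular": [0, 0, 0], "claw": 0.15},
    {"travel": [0.0198, 0.0087, -0.001], "angular": [0, 0, 0], "claw": 0.15},
    {"travel": [0.024, 0.0114, -0.001], "angular": [0, 0, 0], "claw": 0.15},
    {"travel": [0.0279, 0.0145, -0.001], "angular": [0, 0, 0], "claw": 0.15},
    {"travel": [0.0315, 0.0181, -0.001], "angular": [0, 0, 0], "claw": 0.15},
    {"travel": [0.0346, 0.022, -0.001], "angular": [0, 0, 0], "claw": 0.15},
    {"travel": [0.0374, 0.0262, -0.001], "angular": [0, 0, 0], "claw": 0.15}
  ]
}}

```text
time: 16.9
position: [511.7, 284.2, 138.2]
ee_rot: [-3.139, -0.001, 1.645]
contact_force: [-4.6, 1.0, -10.8]
opening: 24.0
finger_force: 25.0
```

Run:
```python
from h import *
from scipy.optimize import fsolve
o=get_obs();P=o["position"][:2]; A=np.array([488.3,243.9]); print(P,o["contact_force"],o["torque"])
c,s=np.cos(1.645),np.sin(1.645)
m=(A+P)/2; d=P-A; L=np.hypot(*d); h=np.sqrt(48**2-L*L/4); n=np.array([d[1],-d[0]])/L
C=m+n*h; print("chord",L,"centre",C)
for q in(A,P):
    r=q-C; t=np.array([c*r[0]+s*r[1],s*r[0]-c*r[1]]); print("tool angle",np.degrees(np.arctan2(t[0],-t[1])))
```

```text
[511.66803827 284.24634016] [ -4.59464899   1.01383137 -10.77581304] [ 0.16052464  0.70734353 -0.00771658]
chord 46.625018791479704 centre [536.29236462 243.04388208]
tool angle 5.273526974629262
tool angle 63.387237820530224
```

```bash
python3 -c "
from c import *
tab(60,[67,74,81,88,95,102,109,116,123,130])"
```

```text
67 [0.0026, 0.0052]
74 [0.0046, 0.0108]
81 [0.0058, 0.0165]
88 [0.0064, 0.0223]
95 [0.0062, 0.0282]
102 [0.0054, 0.034]
109 [0.0038, 0.0396]
116 [0.0016, 0.045]
123 [-0.0013, 0.0501]
130 [-0.0048, 0.0549]
```

{"method": "arm_command", "body": {
  "plan": [
    {"travel": [0.0026, 0.0052, 0.0005], "angular": [0, 0, 0], "claw": 0.15},
    {"travel": [0.0046, 0.0108, 0.001], "angular": [0, 0, 0], "claw": 0.15},
    {"travel": [0.0058, 0.0165, 0.001], "angular": [0, 0, 0], "claw": 0.15},
    {"travel": [0.0064, 0.0223, 0.001], "angular": [0, 0, 0], "claw": 0.15},
    {"travel": [0.0062, 0.0282, 0.001], "angular": [0, 0, 0], "claw": 0.15},
    {"travel": [0.0054, 0.034, 0.001], "angular": [0, 0, 0], "claw": 0.15},
    {"travel": [0.0038, 0.0396, 0.001], "angular": [0, 0, 0], "claw": 0.15},
    {"travel": [0.0016, 0.045, 0.001], "angular": [0, 0, 0], "claw": 0.15},
    {"travel": [-0.0013, 0.0501, 0.001], "angular": [0, 0, 0], "claw": 0.15},
    {"travel": [-0.0048, 0.0549, 0.001], "angular": [0, 0, 0], "claw": 0.15}
  ]
}}

```text
time: 18.15
position: [566.5, 281.2, 136.9]
ee_rot: [-3.137, 0.002, 1.645]
contact_force: [-6.6, -3.7, -10.3]
opening: 24.1
finger_force: 25.0
```

```bash
cat >> h.py <<'E'
def st(C=(536.29,243.04)):
    o=get_obs(); r=o["position"][:2]-C; c,s=np.cos(1.645),np.sin(1.645); t=np.array([c*r[0]+s*r[1],s*r[0]-c*r[1]]); F=o["contact_force"]; f=np.array([c*F[0]+s*F[1],s*F[0]-c*F[1]]); u=t/np.hypot(*t)
    print("z",o["position"][2].round(1),"r",np.hypot(*t).round(2),"angle",np.degrees(np.arctan2(t[0],-t[1]))%360,"Frad",f@u,"Ftan",f@np.array([-u[1],u[0]]),"Fz",F[2],"t",o["time"])
E
python3 - <<'E'
from h import *
st()
from c import *
tab(130,[136,143,150,157,164,171,178,185,192,199])
E
```

```text
z 136.9 r 48.7 angle 132.5968664323701 Frad -6.958759767719742 Ftan -2.9082839343981903 Fz -10.277491548973856 t 18.15
136 [-0.0034, 0.0037]
143 [-0.0079, 0.0075]
150 [-0.0128, 0.0107]
157 [-0.018, 0.0133]
164 [-0.0235, 0.0153]
171 [-0.0293, 0.0166]
178 [-0.0351, 0.0171]
185 [-0.041, 0.017]
192 [-0.0467, 0.0161]
199 [-0.0524, 0.0145]
```

{"method": "arm_command", "body": {
  "plan": [
    {"travel": [-0.0038, 0.0033, 0], "angular": [0, 0, 0], "claw": 0.15},
    {"travel": [-0.0087, 0.0067, 0], "angular": [0, 0, 0], "claw": 0.15},
    {"travel": [-0.0139, 0.0096, 0], "angular": [0, 0, 0], "claw": 0.15},
    {"travel": [-0.0195, 0.0118, 0], "angular": [0, 0, 0], "claw": 0.15},
    {"travel": [-0.025, 0.0138, 0], "angular": [0, 0, 0], "claw": 0.15},
    {"travel": [-0.0308, 0.0151, 0], "angular": [0, 0, 0], "claw": 0.15},
    {"travel": [-0.0366, 0.0156, 0], "angular": [0, 0, 0], "claw": 0.15},
    {"travel": [-0.0425, 0.0155, 0], "angular": [0, 0, 0], "claw": 0.15},
    {"travel": [-0.0482, 0.0146, 0], "angular": [0, 0, 0], "claw": 0.15},
    {"travel": [-0.0539, 0.013, 0], "angular": [0, 0, 0], "claw": 0.15}
  ]
}}

```text
time: 19.4
position: [583.3, 231.1, 137.3]
ee_rot: [-3.138, -0.003, 1.644]
contact_force: [-7.6, 5.4, -11.0]
opening: 24.4
finger_force: 25.0
```

Run:
```python
from h import *
st()
from c import *
tab(199,[205,212,219,226,233,240,247,254,261,268])
```

```text
z 137.3 r 48.51 angle 198.51974356687273 Frad -8.709927896759103 Ftan -3.308988983448188 Fz -10.997581492899968 t 19.4
205 [-0.0047, -0.0019]
212 [-0.0098, -0.0047]
219 [-0.0146, -0.0081]
226 [-0.0189, -0.012]
233 [-0.0227, -0.0165]
240 [-0.0259, -0.0214]
247 [-0.0286, -0.0266]
254 [-0.0305, -0.0322]
261 [-0.0318, -0.0379]
268 [-0.0323, -0.0437]
```

{"method": "arm_command", "body": {
  "plan": [
    {"travel": [-0.0045, -0.0027, 0.0005], "angular": [0, 0, 0], "claw": 0.15},
    {"travel": [-0.0094, -0.0062, 0.001], "angular": [0, 0, 0], "claw": 0.15},
    {"travel": [-0.014, -0.0104, 0.001], "angular": [0, 0, 0], "claw": 0.15},
    {"travel": [-0.0181, -0.0148, 0.001], "angular": [0, 0, 0], "claw": 0.15},
    {"travel": [-0.0219, -0.0193, 0.001], "angular": [0, 0, 0], "claw": 0.15},
    {"travel": [-0.0251, -0.0242, 0.001], "angular": [0, 0, 0], "claw": 0.15},
    {"travel": [-0.0278, -0.0294, 0.001], "angular": [0, 0, 0], "claw": 0.15},
    {"travel": [-0.0297, -0.035, 0.001], "angular": [0, 0, 0], "claw": 0.15},
    {"travel": [-0.031, -0.0407, 0.001], "angular": [0, 0, 0], "claw": 0.15},
    {"travel": [-0.0315, -0.0465, 0.001], "angular": [0, 0, 0], "claw": 0.15}
  ]
}}

```text
time: 20.65
position: [541.7, 195.3, 137.6]
ee_rot: [3.138, -0.001, 1.645]
contact_force: [1.4, 6.5, -10.1]
opening: 24.0
finger_force: 25.0
```

Run:
```python
from h import *
st()
from c import *
tab(268,[274,281,288,295,302,309,316,323,330,335])
```

```text
z 137.6 r 48.05 angle 267.799502251657 Frad -6.335575827829157 Ftan -2.1272579034239545 Fz -10.076581960314508 t 20.65
274 [0.0001, -0.005]
281 [0.0009, -0.0108]
288 [0.0023, -0.0165]
295 [0.0045, -0.022]
302 [0.0073, -0.0271]
309 [0.0107, -0.0319]
316 [0.0146, -0.0362]
323 [0.0191, -0.04]
330 [0.024, -0.0432]
335 [0.0277, -0.0452]
```

{"method": "arm_command", "body": {
  "plan": [
    {"travel": [0.0007, -0.005, 0], "angular": [0, 0, 0], "claw": 0.15},
    {"travel": [0.0021, -0.0108, 0], "angular": [0, 0, 0], "claw": 0.15},
    {"travel": [0.0041, -0.0165, 0], "angular": [0, 0, 0], "claw": 0.15},
    {"travel": [0.0068, -0.022, 0], "angular": [0, 0, 0], "claw": 0.15},
    {"travel": [0.0096, -0.0271, 0], "angular": [0, 0, 0], "claw": 0.15},
    {"travel": [0.013, -0.0319, 0], "angular": [0, 0, 0], "claw": 0.15},
    {"travel": [0.0169, -0.0362, 0], "angular": [0, 0, 0], "claw": 0.15},
    {"travel": [0.0214, -0.04, 0], "angular": [0, 0, 0], "claw": 0.15},
    {"travel": [0.0263, -0.0432, 0], "angular": [0, 0, 0], "claw": 0.15},
    {"travel": [0.03, -0.0452, 0], "angular": [0, 0, 0], "claw": 0.15}
  ]
}}

```text
time: 21.9
position: [493.4, 222.1, 137.0]
ee_rot: [3.141, -0.0, 1.645]
contact_force: [1.7, -0.8, -9.3]
opening: 24.2
finger_force: 25.0
```

Run:
```python
from h import *
st()
from c import *
tab(335,[340,344,348,351,354,356,358,360,362,363])
```

```text
z 137.0 r 47.74 angle 338.230169301263 Frad -1.1460566849047837 Ftan -1.468148735170458 Fz -9.264915040677105 t 21.9
340 [0.0039, -0.0016]
344 [0.0071, -0.0026]
348 [0.0103, -0.0034]
351 [0.0128, -0.0039]
354 [0.0153, -0.0042]
356 [0.0169, -0.0044]
358 [0.0186, -0.0045]
360 [0.0203, -0.0045]
362 [0.022, -0.0045]
363 [0.0228, -0.0044]
```

{"method": "arm_command", "body": {
  "plan": [
    {"travel": [0.003, -0.0013, 0], "angular": [0, 0, 0], "claw": 0.15},
    {"travel": [0.006, -0.0023, 0], "angular": [0, 0, 0], "claw": 0.15},
    {"travel": [0.009, -0.0031, 0], "angular": [0, 0, 0], "claw": 0.15},
    {"travel": [0.012, -0.0037, 0], "angular": [0, 0, 0], "claw": 0.15},
    {"travel": [0.0145, -0.0041, 0], "angular": [0, 0, 0], "claw": 0.15},
    {"travel": [0.0155, -0.0042, 0], "angular": [0, 0, 0], "claw": 0.15},
    {"travel": [0.0155, -0.0042, 0.001], "angular": [0, 0, 0], "claw": 0.15},
    {"travel": [0.0155, -0.0042, 0.002], "angular": [0, 0, 0], "claw": 0.15},
    {"travel": [0.0155, -0.0042, 0.002], "angular": [0, 0, 0], "claw": 0.15},
    {"travel": [0.0155, -0.0042, 0.002], "angular": [0, 0, 0], "claw": 0.15}
  ]
}}

```text
time: 23.15
position: [488.7, 237.1, 135.2]
ee_rot: [3.14, -0.001, 1.645]
contact_force: [4.6, -0.9, -9.2]
opening: 24.5
finger_force: 25.0
```

Run:
```python
from h import *
st(); d2t((488.3,244.1,132.5),1.645)
for c,b in(("top",(150,270,160,340)),):
    S=snapshot(c); cv2.imwrite("pics/d.png",cv2.resize(S[190:350,140:350] if c=="scene" else S[b[0]:b[1],b[2]:b[3]],(800,560))[:,:,::-1])
```

```text
z 135.2 r 47.99 angle 357.12422031829954 Frad -4.444534849717972 Ftan -1.4309123280758154 Fz -9.199943374668916 t 23.15
t 23.15 pos [488.7 237.1 135.2] rot [ 3.140e+00 -1.000e-03  1.645e+00] F [ 4.6 -0.9 -9.2] op 24.5
travel [7.  0.1 2.7] wz -0.0
```

View pics/d.png

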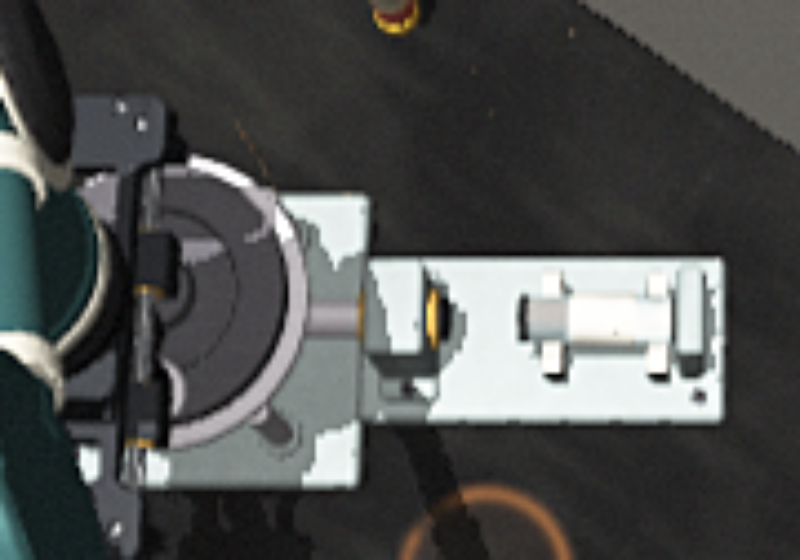

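{"method": "arm_command", "body": {
  "plan": [
    {"travel": [0, 0.0005, 0.0005], "angular": [0, 0, 0], "claw": 0.15},
    {"travel": [0, 0.001, 0.001], "angular": [0, 0, 0], "claw": 0.15},
    {"travel": [0, 0.0015, 0.0015], "angular": [0, 0, 0], "claw": 0.15},
    {"travel": [0, 0.0015, 0.002], "angular": [0, 0, 0], "claw": 0.15},
    {"travel": [0, 0.0015, 0.0025], "angular": [0, 0, 0], "claw": 0.15},
    {"travel": [0, 0.0015, 0.003], "angular": [0, 0, 0], "claw": 0.15},
    {"travel": [0.0005, 0.0015, 0.003], "angular": [0, 0, 0], "claw": 0.15},
    {"travel": [0.001, 0.0015, 0.003], "angular": [0, 0, 0], "claw": 0.15},
    {"travel": [0.0015, 0.0015, 0.003], "angular": [0, 0, 0], "claw": 0.15},
    {"travel": [0.002, 0.0015, 0.003], "angular": [0, 0, 0], "claw": 0.15}
  ]
}}

```text
time: 24.45
position: [489.1, 237.6, 133.5]
ee_rot: [-3.14, 0.003, 1.645]
contact_force: [-6.1, -7.9, 9.7]
opening: 24.1
finger_force: 25.0
```

Run:
```python
from h import *
st(); d2t((488.3,244.1,132.5),1.645)
```

```text
z 133.5 r 47.54 angle 357.65846193079295 Frad 7.004389877743742 Ftan -7.172834966993341 Fz 9.74411876656793 t 24.45
t 24.45 pos [489.1 237.6 133.5] rot [-3.140e+00  3.000e-03  1.645e+00] F [-6.1 -7.9  9.7] op 24.1
travel [ 6.6 -0.3  1. ] wz 0.0
```

{"method": "arm_command", "body": {
  "plan": [
    {"travel": [0, -0.0005, -0.0008], "angular": [0, 0, 0], "claw": 0.15},
    {"travel": [0, -0.001, -0.0015], "angular": [0, 0, 0], "claw": 0.15},
    {"travel": [0, -0.001, -0.0018], "angular": [0, 0, 0], "claw": 0.15},
    {"travel": [0.0003, -0.001, -0.0018], "angular": [0, 0, 0], "claw": 0.15},
    {"travel": [0.0006, -0.001, -0.0018], "angular": [0, 0, 0], "claw": 0.15},
    {"travel": [0.001, -0.001, -0.0018], "angular": [0, 0, 0], "claw": 0.15},
    {"travel": [0.0014, -0.001, -0.0018], "angular": [0, 0, 0], "claw": 0.15},
    {"travel": [0.0018, -0.001, -0.0018], "angular": [0, 0, 0], "claw": 0.15},
    {"travel": [0.0022, -0.001, -0.0018], "angular": [0, 0, 0], "claw": 0.15},
    {"travel": [0.0026, -0.001, -0.0018], "angular": [0, 0, 0], "claw": 0.15}
  ]
}}

```text
time: 25.7
position: [488.6, 239.4, 133.8]
ee_rot: [3.141, 0.004, 1.645]
contact_force: [0.2, -6.5, 0.3]
opening: 24.1
finger_force: 25.0
```

Run:
```python
from h import *
st(); d2t((488.3,244.1,132.5),1.645)
```

```text
z 133.8 r 47.8 angle 359.8581638934518 Frad 0.25824809081381467 Ftan -6.522548678561185 Fz 0.3034471320825869 t 25.7
t 25.7 pos [488.6 239.4 133.8] rot [3.141 0.004 1.645] F [ 0.2 -6.5  0.3] op 24.1
travel [4.7 0.  1.3] wz 0.0
```

{"method": "arm_command", "body": {
  "plan": [
    {"travel": [0.0003, 0, 0.0002], "angular": [0, 0, 0], "claw": 0.15},
    {"travel": [0.0006, 0, 0.0003], "angular": [0, 0, 0], "claw": 0.15},
    {"travel": [0.0009, 0, 0.0003], "angular": [0, 0, 0], "claw": 0.15},
    {"travel": [0.0012, 0, 0.0003], "angular": [0, 0, 0], "claw": 0.15},
    {"travel": [0.0015, 0, 0.0003], "angular": [0, 0, 0], "claw": 0.15},
    {"travel": [0.0018, 0, 0.0003], "angular": [0, 0, 0], "claw": 0.15},
    {"travel": [0.0021, 0, 0.0003], "angular": [0, 0, 0], "claw": 0.15},
    {"travel": [0.0024, 0, 0.0003], "angular": [0, 0, 0], "claw": 0.15},
    {"travel": [0.0026, 0, 0.0003], "angular": [0, 0, 0], "claw": 0.15},
    {"travel": [0.0028, 0, 0.0003], "angular": [0, 0, 0], "claw": 0.15}
  ]
}}

```text
time: 26.95
position: [488.4, 242.3, 133.3]
ee_rot: [3.141, 0.004, 1.645]
contact_force: [0.3, -7.5, -1.5]
opening: 24.1
finger_force: 25.0
```

Run:
```python
from h import *
st(); d2t((488.3,244.1,132.5),1.645)
```

```text
z 133.3 r 47.87 angle 3.316620327945233 Frad -0.18407176239481637 Ftan -7.494129376288687 Fz -1.535173749946832 t 26.95
t 26.95 pos [488.4 242.3 133.3] rot [3.141 0.004 1.645] F [ 0.3 -7.5 -1.5] op 24.1
travel [1.8 0.  0.8] wz 0.0
```

{"method": "arm_command", "body": {
  "plan": [
    {"travel": [0.0001, 0, 0], "angular": [0, 0, 0], "claw": 0.15},
    {"travel": [0.0002, 0, 0], "angular": [0, 0, 0], "claw": 0.15},
    {"travel": [0.0003, 0, 0], "angular": [0, 0, 0], "claw": 0.15},
    {"travel": [0.0004, 0, 0], "angular": [0, 0, 0], "claw": 0.15},
    {"travel": [0.0005, 0, 0], "angular": [0, 0, 0], "claw": 0.15},
    {"travel": [0.0006, 0, 0], "angular": [0, 0, 0], "claw": 0.15},
    {"travel": [0.0007, 0, 0], "angular": [0, 0, 0], "claw": 0.15},
    {"travel": [0.0008, 0, 0], "angular": [0, 0, 0], "claw": 0.15},
    {"travel": [0.0009, 0, 0], "angular": [0, 0, 0], "claw": 0.15},
    {"travel": [0.001, 0, 0], "angular": [0, 0, 0], "claw": 0.15}
  ]
}}

```text
time: 28.2
position: [488.3, 245.2, 133.5]
ee_rot: [3.141, -0.0, 1.645]
contact_force: [5.1, -2.9, -8.8]
opening: 24.3
finger_force: 25.0
```

Run:
```python
from h import *
st(); d2t((488.3,244.1,132.5),1.645)
```

```text
z 133.5 r 48.04 angle 6.848099827420011 Frad -5.238106457150248 Ftan -2.6593909933141213 Fz -8.810381372714506 t 28.2
t 28.2 pos [488.3 245.2 133.5] rot [ 3.141 -0.     1.645] F [ 5.1 -2.9 -8.8] op 24.3
travel [-1.1 -0.1  1. ] wz -0.0
```

{"method": "arm_command", "body": {
  "plan": [
    {"travel": [-0.0002, 0, 0.0004], "angular": [0, 0, 0], "claw": 0.15},
    {"travel": [-0.0004, 0, 0.0008], "angular": [0, 0, 0], "claw": 0.15},
    {"travel": [-0.0006, 0.0004, 0.0011], "angular": [0, 0, 0], "claw": 0.15},
    {"travel": [-0.0008, 0.0008, 0.0014], "angular": [0, 0, 0], "claw": 0.15},
    {"travel": [-0.001, 0.001, 0.0017], "angular": [0, 0, 0], "claw": 0.15},
    {"travel": [-0.001, 0.001, 0.002], "angular": [0, 0, 0], "claw": 0.15},
    {"travel": [-0.001, 0.001, 0.002], "angular": [0, 0, 0], "claw": 0.15},
    {"travel": [-0.001, 0.001, 0.002], "angular": [0, 0, 0], "claw": 0.15},
    {"travel": [-0.001, 0.001, 0.002], "angular": [0, 0, 0], "claw": 0.15},
    {"travel": [-0.001, 0.001, 0.002], "angular": [0, 0, 0], "claw": 0.15}
  ]
}}

```text
time: 29.45
position: [488.5, 244.1, 131.2]
ee_rot: [-3.14, 0.0, 1.645]
contact_force: [-1.3, 2.2, -8.5]
opening: 24.5
finger_force: 25.0
```

Run:
```python
from h import *
st(); d2t((488.3,244.1,127.5),1.645)
```

```text
z 131.2 r 47.78 angle 5.576634892638351 Frad 1.3171177659080042 Ftan 2.156701903935937 Fz -8.50272049935729 t 29.45
t 29.45 pos [488.5 244.1 131.2] rot [-3.14   0.     1.645] F [-1.3  2.2 -8.5] op 24.5
travel [-0.  -0.2  3.7] wz -0.0
```

{"method": "arm_command", "body": {
  "plan": [
    {"travel": [0, 0, 0.0005], "angular": [0, 0, 0], "claw": 0.15},
    {"travel": [0, 0, 0.001], "angular": [0, 0, 0], "claw": 0.15},
    {"travel": [0, 0, 0.0015], "angular": [0, 0, 0], "claw": 0.15},
    {"travel": [0, 0, 0.002], "angular": [0, 0, 0], "claw": 0.15},
    {"travel": [0, 0, 0.0025], "angular": [0, 0, 0], "claw": 0.15},
    {"travel": [0, 0, 0.003], "angular": [0, 0, 0], "claw": 0.15},
    {"travel": [0, 0, 0.0035], "angular": [0, 0, 0], "claw": 0.15},
    {"travel": [0, 0, 0.0035], "angular": [0, 0, 0], "claw": 0.15},
    {"travel": [0, 0, 0.0035], "angular": [0, 0, 0], "claw": 0.15},
    {"travel": [0, 0, 0.0035], "angular": [0, 0, 0], "claw": 0.15}
  ]
}}

```text
time: 30.7
position: [488.7, 244.2, 128.0]
ee_rot: [-3.141, 0.0, 1.645]
contact_force: [-4.8, 1.5, -5.3]
opening: 24.0
finger_force: 25.0
```

{"method": "arm_command", "body": {
  "plan": [
    {"travel": [0, -0.001, 0.0005], "angular": [0, 0, 0], "claw": 0.27},
    {"travel": [0, -0.001, 0.0005], "angular": [0, 0, 0], "claw": 0.3},
    {"travel": [0, -0.001, 0.0005], "angular": [0, 0, 0], "claw": 0.4},
    {"travel": [0, -0.001, 0.0005], "angular": [0, 0, 0], "claw": 0.55},
    {"travel": [0, -0.001, 0.0005], "angular": [0, 0, 0], "claw": 0.65},
    {"travel": [0, -0.001, 0.0005], "angular": [0, 0, 0], "claw": 0.65},
    {"travel": [0, -0.001, -0.02], "angular": [0, 0, 0], "claw": 0.65},
    {"travel": [0, -0.001, -0.05], "angular": [0, 0, 0], "claw": 0.65},
    {"travel": [0, -0.001, -0.09], "angular": [0, 0, 0], "claw": 0.65},
    {"travel": [0, -0.001, -0.13], "angular": [0, 0, 0], "claw": 0.65}
  ],
  "squeeze": 6
}}

```text
time: 31.95
position: [487.9, 244.1, 258.8]
ee_rot: [-3.141, 0.0, 1.645]
contact_force: [0.8, 0.1, 0.7]
opening: 57.5
finger_force: 0.0
```

{"method": "arm_command", "body": {
  "plan": [
    {"travel": [-0.02, 0, -0.01], "angular": [0, 0, 0], "claw": 0.65},
    {"travel": [-0.06, 0, -0.02], "angular": [0, 0, 0], "claw": 0.65},
    {"travel": [-0.1, -0.02, -0.03], "angular": [0, 0, 0], "claw": 0.65},
    {"travel": [-0.14, -0.05, -0.03], "angular": [0, 0, 0], "claw": 0.65},
    {"travel": [-0.18, -0.08, -0.03], "angular": [0, 0, 0], "claw": 0.65},
    {"travel": [-0.22, -0.1, -0.03], "angular": [0, 0, 0], "claw": 0.65},
    {"travel": [-0.26, -0.11, -0.03], "angular": [0, 0, 0], "claw": 0.65},
    {"travel": [-0.28, -0.11, -0.03], "angular": [0, 0, 0], "claw": 0.65},
    {"travel": [-0.28, -0.11, -0.03], "angular": [0, 0, 0], "claw": 0.65},
    {"travel": [-0.28, -0.11, -0.03], "angular": [0, 0, 0], "claw": 0.65}
  ]
}}

```text
time: 33.2
position: [398.5, -43.2, 286.9]
ee_rot: [-3.14, -0.001, 1.644]
contact_force: [-0.0, -0.6, -0.4]
opening: 57.2
finger_force: 0.0
```

Run:
```python
from h import *
T=snapshot("top"); S=snapshot("scene")
a=cv2.resize(T[170:270,160:340],(800,300)); b=cv2.resize(S[250:320,140:300],(685,300),interpolation=cv2.INTER_CUBIC)
b0=cv2.imread("pics/scene0.png")[250:320,140:300]; 
r=np.hstack([cv2.resize(b,(400,280)),cv2.resize(b0[:,:,::-1],(400,280),interpolation=cv2.INTER_CUBIC)])
cv2.imwrite("pics/e.png",np.vstack([a,r])[:,:,::-1])
for c,I in(("top",T),("scene",S)):
    m0=None
    for l in("handle",):
        m=masks_of(l,c)[0]; ys,xs=np.where(m["mask"]); print(c,m["score"],xs.mean(),ys.mean(),ys.min(),ys.max())
```

```text
top 0.58 186.4264705882353 231.05882352941177 223 239
scene 0.7 200.80612244897958 283.6462585034014 271 296
```

View pics/e.png

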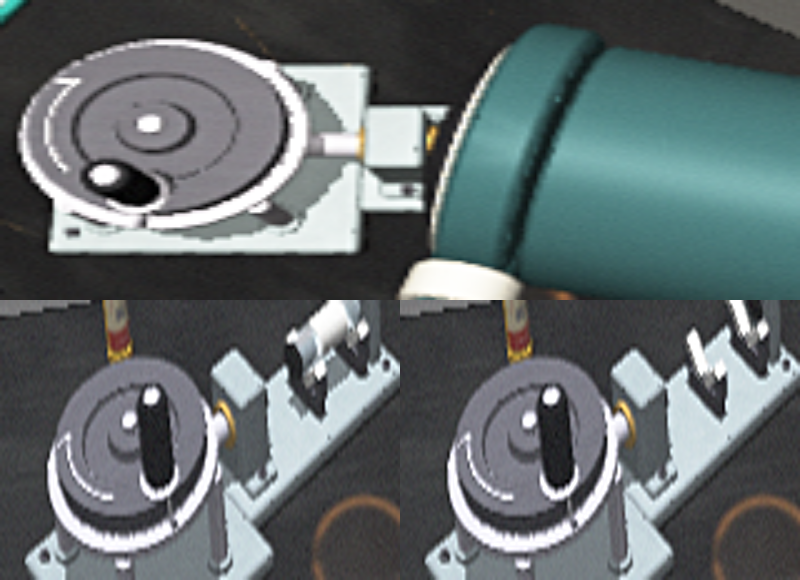

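```bash
python3 -c "
from station import *
print(hand_in())"
```

```text
the job is handed in; nothing more can be done
None
```

The job is handed in at about 33 s of the 70 s allowed: the tube is in the nest against the back stop, the wheel made one clockwise turn, and the handle is back where it started, as near as the camera shows. I could only judge the stopper as home from the picture, since its depth could not be measured.

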